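Spot-check the potato in the covered pan with the infrared thermometer

TASK

Check the potato in the covered steel pan with the infrared thermometer: first take the lid off the pan by its bar and set it down gently, flat on the worktop clear of the pan, since the lens cannot see through steel. Then draw the pistol-shaped thermometer up out of its stand, tip it nose-down to look steeply (about 45 degrees or more) into the pan, and finish while still holding it raised and still in the gripper, lens aimed at the middle of the potato from 10 to 15 cm away and touching nothing. Leave the pan, the potato and everything else where they stand.

Things in the scene. Friction and masses are not known exactly. Their poses are not given: they have to be found in the camera images.
- pan: open steel gastronorm pan, 177 x 109 mm over its rim, 65 mm high, standing loose on the worktop; walls inside the mouth 150 x 82 mm apart, floor 4 mm thick. Origin: centre of its underside; x along its long side, z up. It starts covered by the lid, the potato inside. 0.3 kg.
- lid: flat steel lid, 176 x 108 mm, on the pan's rim; its 9 mm deep skirt (144 x 76 mm) drops into the mouth with 3 mm play: lift straight up 15 mm first. Origin: centre of the skirt's lower edge (57 mm up when on the pan, 0 when on the worktop); x along its long side and bar, z up. Top of plate 11 mm above the origin. 0.14 to 0.28 kg. The worktop is clear for it round x = 0.50, y = -0.18.
- lid_bar (a point): middle of the lid's lifting bar: a round steel bar of 10 mm diameter, straight for 60 mm along the lid's x, 37 mm above the lid's origin (20 mm of open air under it); pinch it from above across the lid's y.
- potato: potato, about 79 x 60 x 48 mm, lying loose in the pan, its long side (its own y) about along the pan. Origin: centre of its underside.
- potato_middle (a point): middle of the potato, 24 mm above its underside: the point to aim at.
- dock: grey stand with an upright rectangular socket, fixed to the worktop; foot 112 x 84 x 12 mm, tower 54 x 46 mm, 69 mm high; socket 40 x 32 mm inside, 55 mm deep, floor 14 mm above the worktop. Origin: centre of its underside; x is the way the thermometer looks.
- thermometer: pistol-shaped, 0.16 to 0.28 kg, handle down in the stand (2 mm play), barrel level; draw straight up 60 mm or more. Origin: middle of the butt (14 mm up in the stand); x = where the lens looks, y = left, z = up the handle. Black handle 36 x 28 x 98 mm. Grey barrel from x = -44 (display) to +74 mm, then a lens tube to +88; 38 mm wide in y, z = 94 to 136 mm; trigger guard under its front half.
- thermometer_barrel (a point): middle of the barrel, at x = 10 mm, y = 0, z = 115 mm in the thermometer's frame: grip here across its two flat sides (38 mm), from straight above or leaning along x. Same axes as the thermometer.
- thermometer_lens (a point): front of the lens, at x = 88 mm, y = 0, z = 115 mm in the thermometer's frame; it looks along the thermometer's +x. Same axes as the thermometer.
- shaker: steel shaker, 52 mm diameter, 88 mm high, a bystander. Origin: centre of its underside.
- ramekin: small white sauce cup, 70 mm diameter, 42 mm high, a bystander. Origin: centre of its underside.
- spice_jar: spice jar with black cap, 45 mm diameter, 105 mm high, a bystander. Origin: centre of its underside.
- labels: block of labels, 60 x 52 x 29 mm, a bystander. Origin: centre of its underside.

How it is judged (in metres and radians):
On the way, in this order (a step that is already met when the one before it is completed fails the run):
1. the lid is off and lies flat on the worktop, released, clear of the pan (height (world z) of lid below 0.03 m and angle between lid's own z axis and vertical below 0.12 rad and horizontal distance between lid and pan above 0.12 m and contact force between the fingers and lid below 0.1 N and linear speed of lid below 0.03 m/s), for 0.2 s.
2. the thermometer is drawn up out of the socket (z of thermometer in the frame of dock above 0.072 m and contact force between the fingers and thermometer above 0.5 N), for 0.1 s.
At the end, for the whole second after the job is handed in: Thermometer held still, touching nothing else: lens 7-20 cm from the potato's middle, over 85 mm up, 36 degrees or more below level, line of sight within 22 mm of the middle in its own y and z, butt over 30 mm up. Lid flat (7 deg), released, on the worktop 12 cm off; potato in upright pan (all of step 1 and x of potato_middle in the frame of thermometer_lens between 0.07 and 0.2 m and y of potato_middle in the frame of thermometer_lens between -0.022 and 0.022 m and z of potato_middle in the frame of thermometer_lens between -0.022 and 0.022 m and angle between thermometer's own x axis and vertical above 2.2 rad and height (world z) of thermometer_lens above 0.085 m and height (world z) of thermometer above 0.03 m and contact force between the fingers and thermometer above 1 N and linear speed of thermometer below 0.03 m/s and angular speed of thermometer below 0.15 rad/s and contact force between thermometer and dock below 0.1 N and contact force between thermometer and pan below 0.1 N and contact force between thermometer and lid below 0.1 N and contact force between thermometer and potato below 0.1 N and contact force between thermometer and shaker below 0.1 N and contact force between thermometer and ramekin below 0.1 N and contact force between thermometer and spice_jar below 0.1 N and contact force between thermometer and labels below 0.1 N and z of potato in the frame of pan below 0.03 m and horizontal distance between potato and pan below 0.06 m and angle between pan's own z axis and vertical below 0.1 rad); the arm keeps its last pose, push and grip.
It fails at once if the lid is dropped (falls free faster than 0.8 m/s) (linear speed of lid above 0.8 m/s and contact force between the fingers and lid below 0.1 N).
It fails at once if the thermometer is dropped (falls free faster than 0.8 m/s) (linear speed of thermometer above 0.8 m/s and contact force between the fingers and thermometer below 0.1 N).
It fails at once if the pan is shoved more than 4 cm (distance of pan from where it was at the start of the episode above 0.04 m).
It fails at once if the potato is shifted more than 5 cm (distance of potato from where it was at the start of the episode above 0.05 m).
It fails at once if the shaker, sauce cup, spice jar or label block is moved more than 3 cm (distance of any of shaker, ramekin, spice_jar, labels from where it was at the start of the episode above 0.03 m).
It also fails if it takes over 61 s, if anything falls off the work surface, if the arm or the gripper's body presses on something with over 40 N, if the wrist force passes 120 N, or if a joint passes its speed limit or range.

ROBOT

A 6-joint arm with a two-finger parallel gripper is mounted at the origin on a cart in front of the work surface, level with it; the furniture and walls round the work are solid. World frame = base frame: x ahead of the robot, y to its left, z up, the work surface at z = 0. Lengths are in mm, angles in rad, forces in N, time in s.
With the tool pointing down it reaches from about 350 to 775 mm from the base axis. Payload 7.3 kg.
Tool frame: the origin (TCP) lies on the front face of the gripper's body, between the roots of the fingers; the fingertips stand 66 mm ahead of it and the grasp point (between the pads) lies 47 mm ahead of it (bot.tip_extent is the distance from the TCP to the fingertips, in mm); z points along the fingers, y is the line along which they close (so a half turn about z gives the same grasp; the last joint's range is limited). The gripper opens to 92 mm and grips with 3 to 60 N. Pads are 19 mm wide; open, the fingers measure 130 mm over their backs; the gripper's body (75 mm by 190 mm) begins 47 mm behind the grasp point.
Start: joints at [-1.397, 0.342, 1.524, -0, 1.275, -0.146], TCP at [165.069, -498.388, 292.241] pointing down, gripper open.
Joint ranges: [-2.53, 2.53], [-0.77, 2.02], [0.04, 2.7], [-1, 4.14], [0.28, 2.66], [-3.11, 3.11]. Speed limits (rad/s): [2.57, 2.57, 3.14, 3.14, 3.14, 3.14].

INTERFACE

Orientations are given as [roll, pitch, yaw] about the fixed x, y, z axes, in that order (R = Rz(yaw) Ry(pitch) Rx(roll)).
In Python, from plant import readout, viewer, order, bot gives the robot as it stands.
- The arm moves only by the shell command python3 -m creep 'ROWS'. ROWS is text: rows parted by semicolons, each of 7 numbers parted by spaces: the shift along the world's x, y, z in m, then the turn, a rotation vector about the world's x, y, z in rad, then the opening in per cent of the stroke, from 0 (shut) to 100 (fully open). A call has 1 to 8 rows; each row shifts and turns the commanded pose from where the row before left it; what a row does not reach is not made up. A row lasts 1/12 s, in which the tool goes at most 41.7 mm and 7.16 degrees, less where a joint would pass 70% of its speed; a pose out of reach is approached as far as the arm can. A call is refused whole if a number of a shift passes 0.0417 or a number of a turn 0.125, either way. A call with a gripper value outside its range is refused whole. The fingers move at their own pace and stop on an object; the grip force is fixed at half the most. Time passes only in rows, so rows that do not move let the fingers close. It gives the time, the measured TCP pose, the force, the opening and the grip force at its end, in the units of the state.
- readout.get_obs(): the state, without advancing time (a new reading comes with each control period).
- viewer.capture(name): name is "side" or "top"; returns the picture (384x512x3 uint8, red, green, blue); there is no depth.
- viewer.camera_info(name): a dict with "fx", "fy", "cx", "cy" (pixels), "D" ([k1, k2, p1, p2, k3] as OpenCV has them; the pictures are not rectified), "origin" and "rotation" of the camera in the world. Camera axes: x right, y up, looking along -z (the intrinsics and any distortion apply to the point x, -y, -z); pixel columns grow to the right and rows downward; lengths in mm; the calibration is good to about 2 mm. A picture is of the moment at which its call begins. camera_info takes no time and is no camera call.
- order.close_job(): hands the job in; it is judged then, once.
The state is a dict: "time": time; "joint_positions": joint angles; "dq": joint speeds; "tau": joint torques, N m; "tool_pos": TCP position; "tcp_rot": TCP orientation; "contact_force": force on the tool from outside, world axes, zero at the start; "moment": the same for the moment, N m; "grip_width": finger opening in mm; "finger_force": force on a finger pad.
Only numpy, scipy, OpenCV 4.12 (cv2) and the standard library are available. Lean on these libraries where they do the work, as an engineer would, in place of code of your own. Each camera call takes 0.05 s, during which the arm holds its last target. There are 200 camera calls.

## Working session

There is one attempt and no reset: what is moved stays moved. The work goes in short steps, Python scripts to look and compute and a shell command to move; the robot and the scene stay as the last step left them, time stands still between calls to the robot, and variables do not carry over. Pictures are saved under pics/ and viewed, at most 10 in all, crops included, and the job is handed in when it is done.

```bash
mkdir -p pics; python3 - <<'E'
from plant import readout, viewer
import cv2
o=readout.get_obs(); print({k:(v if not hasattr(v,'round') else v) for k,v in o.items()})
for n in("top","side"):
    cv2.imwrite(f"pics/{n}0.png",cv2.resize(viewer.capture(n)[:,:,::-1],(800,600),interpolation=cv2.INTER_CUBIC)); print(viewer.camera_info(n))
E
```

```text
{'time': 0.0, 'joint_positions': array([-1.39698910e+00,  3.42713227e-01,  1.52502074e+00,  3.93792711e-06,
        1.27539589e+00, -1.45991189e-01]), 'dq': array([ 0.00025578, -0.0018677 , -0.0017348 , -0.00089062,  0.00034245,
       -0.00070065]), 'tau': array([ 2.09024515e-04, -4.31244421e+01, -2.44222820e+01,  7.19266268e-02,
        5.60265896e-02, -1.28948964e-04]), 'tool_pos': array([ 165.01945335, -498.06578469,  291.5485172 ]), 'tcp_rot': array([-3.14007235e+00, -2.27347498e-04,  3.19797092e-01]), 'contact_force': array([-0.47691678, -0.29453018, -0.28367157]), 'moment': array([-0.00378084, -0.04389573,  0.00115292]), 'finger_force': 0.0, 'grip_width': 91.67105947837256}
{'fx': 398.4857291433325, 'fy': 398.4857291433325, 'cx': 256.54184062228006, 'cy': 195.2039191944449, 'D': array([0.0006609, 0.       , 0.       , 0.       , 0.       ]), 'origin': array([ 485.11864535,  135.24181261, 1274.18378894]), 'rotation': array([ 0.06373002, -0.00528827, -1.56998128])}
{'fx': 386.7734425072502, 'fy': 386.7734425072502, 'cx': 254.2904383726219, 'cy': 194.24671306254913, 'D': array([-0.05162966,  0.        ,  0.        ,  0.        ,  0.        ]), 'origin': array([ 271.43804628, 1026.94640467,  732.57033247]), 'rotation': array([ 0.97679863, -0.01877269, -2.80178522])}
```

View pics/top0.png

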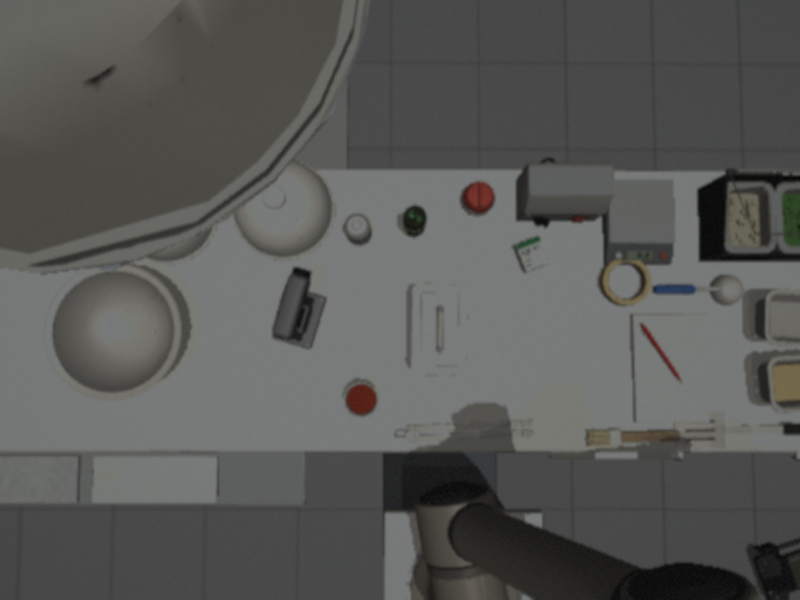

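View pics/side0.png

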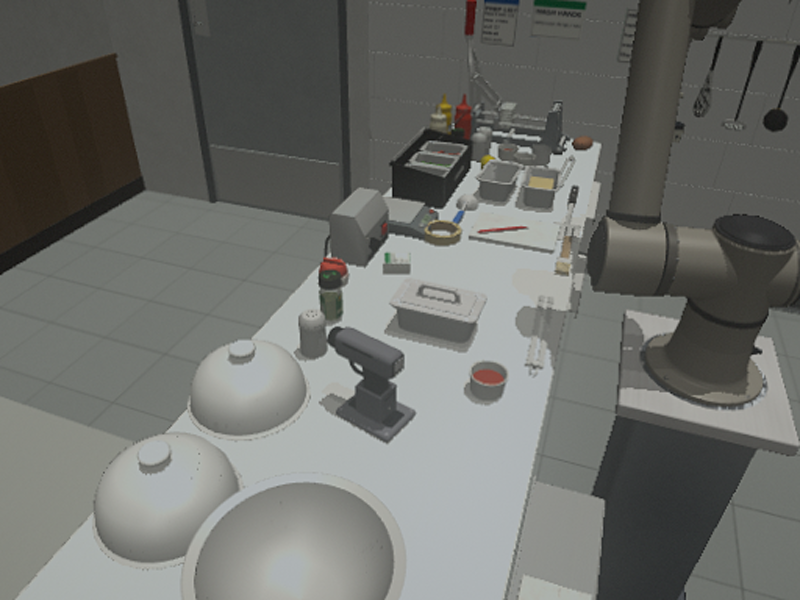

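Top view: pan with lid at about (438,328), thermometer pointing up-image at (300,300), shaker (357,228), jar (414,220), ramekin (361,399), labels (530,253). Side view: thermometer (368,360), bar (438,293). Next, enlarged crops.

```bash
cat > h.py <<'E'
import numpy as np, cv2
from scipy.spatial.transform import Rotation as R
from plant import viewer
def cam(n):
    c=viewer.camera_info(n); K=np.array([[c['fx'],0,c['cx']],[0,c['fy'],c['cy']],[0,0,1]])
    M=R.from_euler('xyz',c['rotation']).as_matrix()@np.diag([1,-1,-1]); return K,np.array(c['D']),M,np.array(c['origin'])
def ray(n,uv):
    K,D,M,o=cam(n); p=cv2.undistortPoints(np.array([[uv]],float),K,D)[0,0]; return o,M@np.array([p[0],p[1],1])
def at(n,uv,z):
    o,d=ray(n,uv); return o+d*(z-o[2])/d[2]
def proj(n,P):
    K,D,M,o=cam(n); P=np.atleast_2d(P); return cv2.projectPoints((P-o)@M,np.zeros(3),np.zeros(3),K,D)[0][:,0]
def crop(n,x,y,w,h,s,f):
    im=viewer.capture(n)[:,:,::-1][y:y+h,x:x+w]
    im=cv2.convertScaleAbs(im,alpha=1.3)
    cv2.imwrite(f,cv2.resize(im,None,fx=s,fy=s,interpolation=cv2.INTER_CUBIC))
E
python3 -c "
from h import *
crop('top',165,160,140,100,5.7,'pics/t1.png')
crop('side',200,170,120,90,6.6,'pics/s1.png')"
```

```text
(no output)
```

View pics/t1.png

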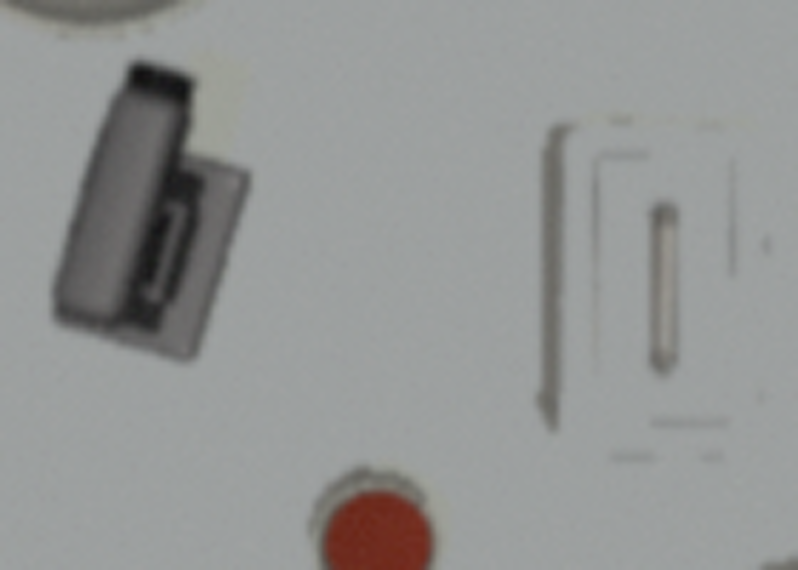

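View pics/s1.png

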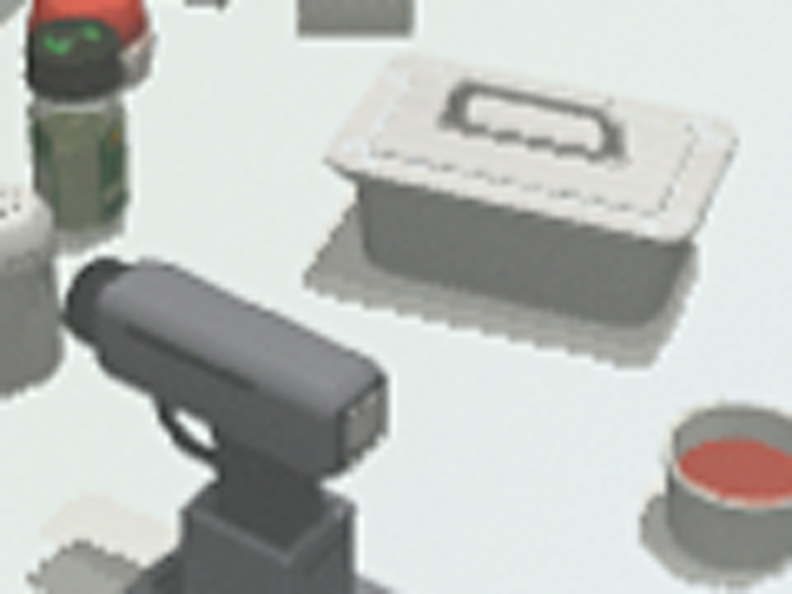

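Top crop: bar runs from (664,205) to (663,372); barrel back middle at (85,322), lens tip middle at (166,70); dock foot corners (250,178) and (192,360). Side crop: bar (455,90)–(610,140); lens at left (90,300), display right (362,415).

```bash
python3 - <<'E'
from h import *
T=lambda x,y:(165+(x+.5)/5.7-.5,160+(y+.5)/5.7-.5)
S=lambda x,y:(200+(x+.5)/6.6-.5,170+(y+.5)/6.6-.5)
r=lambda a:np.round(a,1)
a,b=at('top',T(664,205),96),at('top',T(663,372),96); m=(a+b)/2
print('bar top',r(a),r(b),r(m),np.degrees(np.arctan2(*(a-b)[1::-1])))
a2,b2=at('side',S(452,90),99),at('side',S(613,137),99); print('bar side',r(a2),r(b2),r((a2+b2)/2))
a,b=at('top',T(166,70),129+10),at('top',T(85,322),129+10)
d=(a-b)/np.linalg.norm(a-b); print('therm',r(a),r(b),np.linalg.norm(a-b),np.degrees(np.arctan2(d[1],d[0])))
c=(a+b)/2; o=c-d*22; print('origin',r(o),'barrel',r(o+10*d))
f1,f2=at('top',T(250,178),12),at('top',T(192,360),12);e=(f1-f2)/np.linalg.norm(f1-f2);print('foot',r(f1),r(f2),np.linalg.norm(f1-f2),np.degrees(np.arctan2(e[1],e[0])))
n=np.array([-e[1],e[0],0]); print('dock',r((f1+f2)/2+n*42))
# reproject hypothesis in side crop
yaw=np.arctan2(d[1],d[0]);l=np.array([-d[1],d[0],0]);z=np.array([0,0,1])
for P in [o+88*d+z*(129-o[2]),o-44*d+z*(129-o[2])]:
    for q in(P,): 
        u=proj('side',q)[0];print('lens/display centre side crop',r((u-[200,170]+.5)*6.6-.5))
for n_,x,y,h in [('jar',414,220,105),('shaker',357,228,88),('ram',361,399,42),('labels',532,255,29)]:
    print(n_,r(at('top',(x*.64,y*.64),h*.8)))
E
```

```text
bar top [559.4  56.4  96. ] [472.8  57.1  96. ] [516.1  56.7  96. ] -0.5207478061539508
bar side [553.7  66.3  99. ] [473.6  77.7  99. ] [513.7  72.   99. ]
therm [624.3 309.2 139. ] [497.9 348.2 139. ] 132.30883092216956 -17.135229900423777
origin [540.1 335.2 139. ] barrel [549.6 332.3 139. ]
foot [579.5 281.3  12. ] [478.3 312.6  12. ] 105.85058649399271 -17.170497247737266
dock [541.3 337.1  12. ]
lens/display centre side crop [ 92.8 301.7]
lens/display centre side crop [364.7 436.5]
jar [725.7 103.7  84. ]
shaker [712.5 214.7  70.4]
ram [378.  207.4  33.6]
labels [ 666.8 -136.9   23.2]
```

```bash
python3 - <<'E'
from h import *
K=lambda P:((proj('side',P)-[200,170]+.5)*6.6-.5).round()
for y in(57,64,72):
  for yaw in(0,-5):
    c,s=np.cos(np.radians(yaw)),np.sin(np.radians(yaw))
    f=lambda x,v,z:[516+c*x-s*v,y+s*x+c*v,z]
    print(y,yaw,'bar',K([f(35,0,94),f(-35,0,94)]).tolist(),'lid',K([f(88,54,68),f(-88,54,68),f(-88,-54,68),f(88,-54,68)]).tolist())
T=lambda P:((proj('top',P)-[165,160]+.5)*5.7-.5).round()
f=lambda x,v,z:[516+x,57+v,z]
print(T([f(35,0,94),f(-35,0,94),f(88,54,68),f(-88,54,68),f(-88,-54,68),f(88,-54,68)]).tolist())
E
```

```text
57 0 bar [[463.0, 90.0], [608.0, 120.0]] lid [[316.0, 174.0], [688.0, 254.0], [741.0, 130.0], [392.0, 59.0]]
57 -5 bar [[465.0, 87.0], [606.0, 123.0]] lid [[313.0, 163.0], [673.0, 261.0], [746.0, 140.0], [406.0, 54.0]]
64 0 bar [[459.0, 98.0], [604.0, 127.0]] lid [[311.0, 182.0], [684.0, 263.0], [737.0, 137.0], [387.0, 66.0]]
64 -5 bar [[461.0, 95.0], [602.0, 131.0]] lid [[308.0, 171.0], [669.0, 270.0], [743.0, 148.0], [402.0, 61.0]]
72 0 bar [[453.0, 106.0], [600.0, 136.0]] lid [[305.0, 191.0], [680.0, 273.0], [734.0, 146.0], [382.0, 74.0]]
72 -5 bar [[456.0, 103.0], [598.0, 140.0]] lid [[302.0, 180.0], [665.0, 280.0], [739.0, 156.0], [397.0, 69.0]]
[[663.0, 221.0], [663.0, 356.0], [558.0, 125.0], [558.0, 456.0], [762.0, 456.0], [760.0, 125.0]]
```

```bash

python3 -m creep '0.025 0.025 0 0 0 -0.04 100;0.025 0.025 0 0 0 -0.04 100;0.025 0.025 0 0 0 -0.04 100;0.025 0.025 0 0 0 -0.04 100;0.025 0.025 0 0 0 -0.04 100;0.025 0.025 0 0 0 -0.04 100;0.025 0.025 0 0 0 -0.04 100;0.025 0.025 0 0 0 -0.04 100' | tail -5
python3 -m creep '0.025 0.025 0 0 0 0 100;0.025 0.025 0 0 0 0 100;0.012 0.034 0 0 0 0 100;0.012 0.034 0 0 0 0 100;0.012 0.034 0 0 0 0 100;0.012 0.034 0 0 0 0 100;0.012 0.034 0 0 0 0 100;0.012 0.034 0 0 0 0 100'
python3 -m creep '0.012 0.034 0 0 0 0 100;0.012 0.034 -0.03 0 0 0 100;0.005 0.033 -0.03 0 0 0 100;0 0 -0.03 0 0 0 100;0 0 -0.02 0 0 0 100;0 0 0 0 0 0 100'
```

```text
tool_pos: [366.0, -296.9, 292.2]
tcp_rot: [3.142, 0.0, -0.002]
contact_force: [1.1, -0.6, 0.4]
grip_width: 91.9
finger_force: 0.0
time: 1.53
tool_pos: [487.3, -42.6, 292.2]
tcp_rot: [3.142, 0.0, -0.0]
contact_force: [1.1, -0.2, 0.7]
grip_width: 92.0
finger_force: 0.0
time: 2.03
tool_pos: [512.0, 51.3, 183.6]
tcp_rot: [-3.141, 0.009, 0.001]
contact_force: [-0.6, -0.2, -0.3]
grip_width: 91.8
finger_force: 0.0
```

```bash

python3 -m creep '0 0 -0.015 0 0 0 100;0 0 -0.013 0 0 0 100;0 0 -0.010 0 0 0 100;0 0 -0.003 0 0 0 100;0 0 0 0 0 0 100;0 0 0 0 0 0 100'
python3 -c "
from h import *
crop('side',230,130,120,90,6.6,'pics/s2.png')"
```

```text
time: 2.53
tool_pos: [514.8, 50.2, 147.5]
tcp_rot: [3.141, -0.001, -0.001]
contact_force: [-0.3, -0.4, -0.5]
grip_width: 91.8
finger_force: 0.0
```

View pics/s2.png

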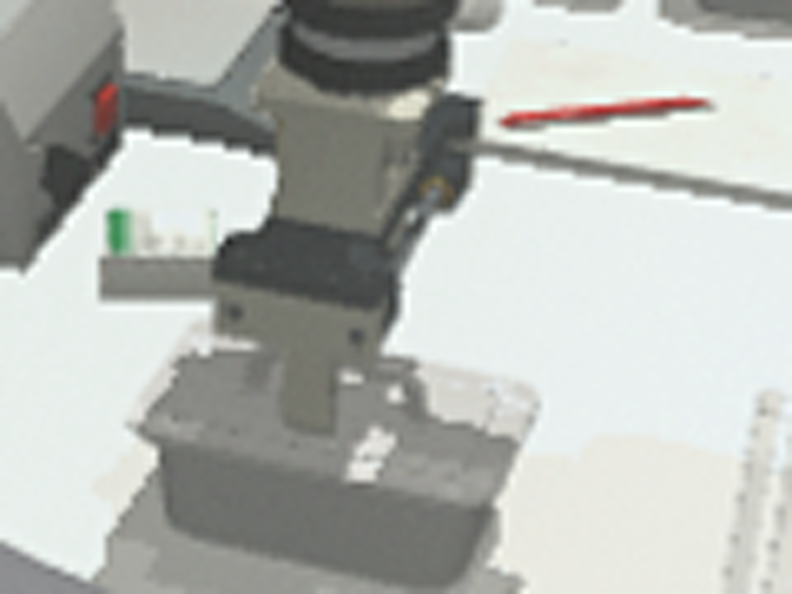

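The picture shows the fingers straddling the bar, with the near finger at about (310,400). The tool stopped 6 mm short in y and z, so I'll correct that and then close.

```bash

python3 -m creep '0.001 0.0065 -0.0065 0 0 0 100;0 0 0 0 0 0 100;0 0 0 0 0 0 50'
python3 -m creep '0 0 0 0 0 0 0;0 0 0 0 0 0 0;0 0 0 0 0 0 0;0 0 0 0 0 0 0;0 0 0 0 0 0 0;0 0 0 0 0 0 0;0 0 0 0 0 0 0;0 0 0 0 0 0 0'
```

```text
time: 2.83
tool_pos: [515.3, 57.4, 140.2]
tcp_rot: [3.142, 0.0, 0.0]
contact_force: [-0.1, -0.0, 0.3]
grip_width: 88.4
finger_force: 0.0
time: 3.5
tool_pos: [515.4, 56.9, 140.3]
tcp_rot: [3.141, -0.0, -0.0]
contact_force: [-0.4, -0.8, -0.9]
grip_width: 36.7
finger_force: 0.0
```

```bash

python3 -m creep '0 0 0 0 0 0 0;0 0 0 0 0 0 0;0 0 0 0 0 0 0;0 0 0 0 0 0 0;0 0 0 0 0 0 0;0 0 0 0 0 0 0'
python3 -m creep '0 0 0.004 0 0 0 0;0 0 0.004 0 0 0 0;0 0 0.008 0 0 0 0;0 0 0.012 0 0 0 0;0 0 0.012 0 0 0 0;0 0 0.02 0 0 0 0;0 0 0.02 0 0 0 0;0 0 0 0 0 0 0'
```

```text
time: 4.0
tool_pos: [515.4, 56.6, 140.2]
tcp_rot: [3.141, 0.0, -0.0]
contact_force: [-0.7, -2.9, 0.2]
grip_width: 8.8
finger_force: 30.0
time: 4.67
tool_pos: [517.1, 57.2, 224.5]
tcp_rot: [3.142, -0.008, 0.0]
contact_force: [1.6, -0.3, -1.9]
grip_width: 9.0
finger_force: 30.0
```

```bash

python3 -m creep '-0.002 -0.015 0 0 0 0 0;-0.002 -0.03 0 0 0 0 0;-0.002 -0.035 0 0 0 0 0;-0.002 -0.035 0 0 0 0 0;-0.002 -0.035 0 0 0 0 0;-0.002 -0.035 0 0 0 0 0;-0.002 -0.03 0 0 0 0 0;-0.002 -0.015 0 0 0 0 0'
python3 -m creep '0 -0.007 -0.01 0 0 0 0;0 0 -0.02 0 0 0 0;0 0 -0.025 0 0 0 0;0 0 -0.025 0 0 0 0;0 0 -0.02 0 0 0 0;0 0 -0.015 0 0 0 0;0 0 -0.007 0 0 0 0;0 0 0 0 0 0 0'
```

```text
time: 5.33
tool_pos: [498.9, -176.2, 219.7]
tcp_rot: [3.141, -0.0, -0.002]
contact_force: [-0.0, -0.5, -1.5]
grip_width: 9.0
finger_force: 30.0
time: 6.0
tool_pos: [498.4, -178.7, 96.0]
tcp_rot: [-3.139, 0.004, 0.001]
contact_force: [-0.6, -0.3, -1.9]
grip_width: 8.6
finger_force: 30.0
```

```bash

python3 -m creep '0 0 -0.004 0 0 0 0;0 0 -0.003 0 0 0 0;0 0 -0.002 0 0 0 0;0 0 0 0 0 0 0;0 0 0 0 0 0 0'
python3 -m creep '0 0 -0.001 0 0 0 0;0 0 -0.001 0 0 0 0;0 0 0 0 0 0 0;0 0 0 0 0 0 0'
```

```text
time: 6.42
tool_pos: [499.6, -180.1, 89.6]
tcp_rot: [3.141, -0.001, -0.0]
contact_force: [0.1, -0.2, -1.4]
grip_width: 8.9
finger_force: 30.0
time: 6.75
tool_pos: [499.3, -180.1, 87.3]
tcp_rot: [3.142, 0.0, -0.0]
contact_force: [-0.4, 0.7, -1.9]
grip_width: 9.0
finger_force: 30.0
```

```bash

python3 -m creep '0 0 -0.0015 0 0 0 0;0 0 -0.0015 0 0 0 0;0 0 0 0 0 0 0;0 0 0 0 0 0 0'
python3 -m creep '0 0 -0.001 0 0 0 0;0 0 0 0 0 0 0;0 0 0 0 0 0 0'
```

```text
time: 7.08
tool_pos: [499.3, -180.0, 84.1]
tcp_rot: [-3.141, 0.0, -0.0]
contact_force: [-0.6, -0.6, -1.8]
grip_width: 9.2
finger_force: 30.0
time: 7.33
tool_pos: [499.3, -180.1, 83.2]
tcp_rot: [3.142, 0.0, -0.0]
contact_force: [0.8, -0.9, -2.1]
grip_width: 8.7
finger_force: 30.0
```

```bash

python3 -m creep '0 0 -0.001 0 0 0 0;0 0 0 0 0 0 0;0 0 0 0 0 0 0'
python3 -m creep '0 0 -0.001 0 0 0 0;0 0 0 0 0 0 0;0 0 0 0 0 0 0'
```

```text
time: 7.58
tool_pos: [499.4, -180.0, 83.1]
tcp_rot: [3.141, -0.0, -0.0]
contact_force: [-2.4, 1.5, 7.4]
grip_width: 8.7
finger_force: 30.0
time: 7.83
tool_pos: [499.4, -180.1, 83.0]
tcp_rot: [3.141, -0.001, -0.0]
contact_force: [-5.6, 2.4, 16.5]
grip_width: 9.0
finger_force: 30.0
```

```bash

python3 -m creep '0 0 0.001 0 0 0 0;0 0 0 0 0 0 30;0 0 0 0 0 0 60;0 0 0 0 0 0 100;0 0 0 0 0 0 100;0 0 0 0 0 0 100;0 0 0 0 0 0 100;0 0 0 0 0 0 100'
python3 -m creep '0 0 0.01 0 0 0 100;0 0 0.03 0 0 0 100;0 0 0.035 0 0 0 100;0 0 0.035 0 0 0 100;0 0 0.035 0 0 0 100;0 0 0.035 0 0 0 100;0 0 0 0 0 0 100'
python3 - <<'E'
from h import *
crop('top',220,150,120,90,6.6,'pics/t3.png')
crop('side',190,130,150,112,5.3,'pics/s3.png')
E
```

```text
time: 8.5
tool_pos: [499.3, -180.1, 82.1]
tcp_rot: [3.142, 0.0, -0.0]
contact_force: [-0.1, 0.1, 0.3]
grip_width: 50.8
finger_force: 0.0
time: 9.08
tool_pos: [501.6, -181.1, 270.3]
tcp_rot: [3.135, -0.012, -0.0]
contact_force: [1.0, -1.3, 0.7]
grip_width: 91.2
finger_force: 0.0
```

View pics/t3.png

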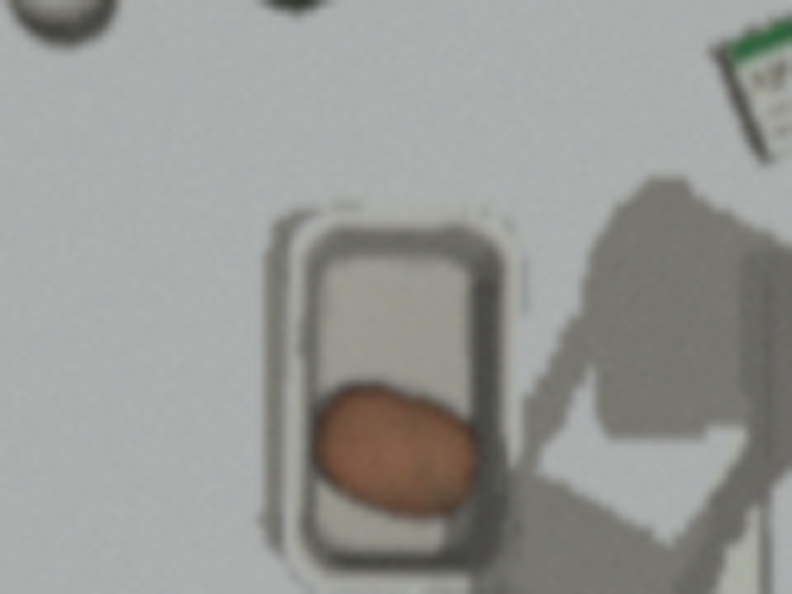

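View pics/s3.png

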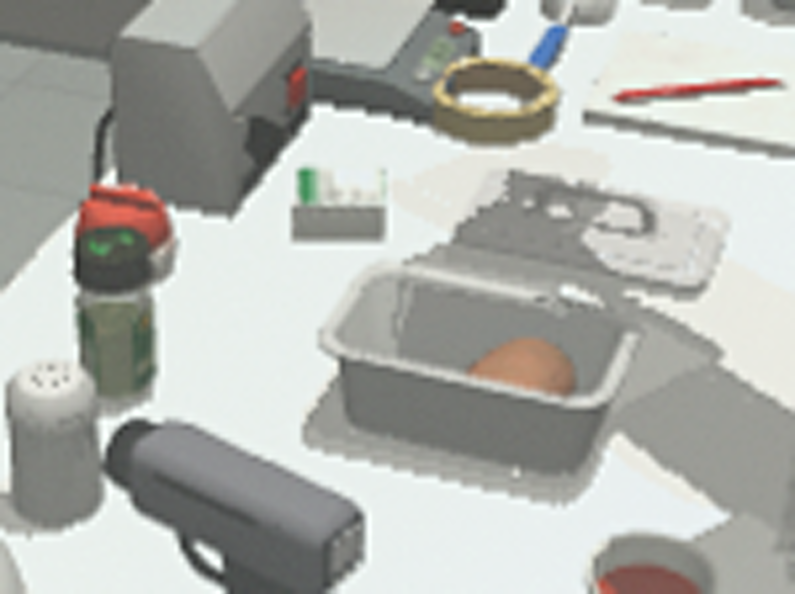

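Top crop: potato centre at (398,450), in the near end of the pan; mouth centre at about (398,400). Side crop: lid lying flat at (600,230), thermometer untouched.

```bash
python3 - <<'E'
from h import *
from plant import readout
T=lambda x,y:(220+(x+.5)/6.6-.5,150+(y+.5)/6.6-.5)
S=lambda x,y:(190+(x+.5)/5.3-.5,130+(y+.5)/5.3-.5)
p=at('top',T(398,450),28);print('potato',p)
for q in [(303,400),(520,400),(400,210),(400,590)]: print(at('top',T(*q),63).round(1))
print('potato in side crop',((proj('side',p)-[190,130]+.5)*5.3-.5), 'dome',at('top',(285*.64,208*.64),60))
y=np.radians(-17.1);d=np.array([np.cos(y),np.sin(y),0]);G=np.array([550,333,129.]);z=np.array([0,0,1.])
t=np.sin(np.radians(20))*d-np.cos(np.radians(20))*z
print('grasp tcp',G-47*t); Rt=R.from_rotvec(np.radians(-20)*np.array([-d[1],d[0],0]))*R.from_euler('z',y)*R.from_euler('x',np.pi)
print(Rt.as_euler('xyz')); o=readout.get_obs();print(o['tool_pos'],o['tcp_rot'],o['joint_positions'])
a=np.radians(57);s=d*np.cos(a)-z*np.sin(a);print('lens',p-125*s,'barrel',p-203*s)
E
```

```text
potato [494.14925121  55.76779727  28.        ]
[516.8 101.7  63. ]
[516.9   1.7  63. ]
[604.8  56.8  63. ]
[429.8  57.3  63. ]
potato in side crop [[512.23581971 395.81283141]] dome [753.99800865 357.45260824  60.        ]
grasp tcp [534.6356782  337.72668257 173.16555318]
[ 3.14159265 -0.34906585 -0.2984513 ]
[ 499.70659756 -180.20867095  264.38457152] [ 3.13952156e+00 -3.68790639e-03 -1.52289307e-04] [-4.90392325e-01  3.75316642e-01  1.55447198e+00 -9.70920046e-05
  1.20757534e+00  1.08059441e+00]
lens [429.07897805  75.78602714 132.83382099] barrel [388.4751276   88.27740258 198.25012529]
```

```bash

python3 -m creep '0.002 0.032 0 0 0 -0.0373 100;0.002 0.032 0 0 0 -0.0373 100;0.002 0.032 0 0 0 -0.0373 100;0.002 0.032 0 0 0 -0.0373 100;0.002 0.032 0 0 0 -0.0373 100;0.002 0.032 0 0 0 -0.0373 100;0.002 0.032 0 0 0 -0.0373 100;0.002 0.032 0 0 0 -0.0373 100'
python3 -m creep '0.002 0.032 0 -0.0128 -0.0417 0 100;0.002 0.032 0 -0.0128 -0.0417 0 100;0.002 0.032 0 -0.0128 -0.0417 0 100;0.002 0.032 0 -0.0128 -0.0417 0 100;0.002 0.032 0 -0.0128 -0.0417 0 100;0.002 0.032 0 -0.0128 -0.0417 0 100;0.002 0.032 0 -0.0128 -0.0417 0 100;0.002 0.032 0 -0.0128 -0.0417 0 100'
python3 -m creep '0 0 0 0 0 0 100;0 0 0 0 0 0 100;0 0 0 0 0 0 100'
```

```text
time: 9.85
tool_pos: [514.4, 77.5, 260.9]
tcp_rot: [3.141, 0.003, -0.301]
contact_force: [1.2, -0.2, -0.4]
grip_width: 91.8
finger_force: 0.0
time: 10.52
tool_pos: [530.5, 333.3, 260.6]
tcp_rot: [3.14, -0.349, -0.298]
contact_force: [1.5, -0.1, -0.1]
grip_width: 91.9
finger_force: 0.0
time: 10.77
tool_pos: [530.7, 331.5, 260.8]
tcp_rot: [3.139, -0.347, -0.297]
contact_force: [-0.3, -0.2, -0.6]
grip_width: 91.6
finger_force: 0.0
```

```bash

python3 -m creep '0.004 0.006 -0.015 0 0 0 100;0 0 -0.02 0 0 0 100;0 0 -0.02 0 0 0 100;0 0 -0.015 0 0 0 100;0 0 -0.01 0 0 0 100;0 0 -0.005 0 0 0 100;0 0 0 0 0 0 100;0 0 0 0 0 0 100'
python3 -c "
from h import *
crop('side',170,150,150,112,5.3,'pics/s4.png')"
```

```text
time: 11.43
tool_pos: [535.9, 337.5, 177.8]
tcp_rot: [-3.141, -0.349, -0.3]
contact_force: [-0.4, -0.9, 0.1]
grip_width: 91.3
finger_force: 0.0
```

View pics/s4.png

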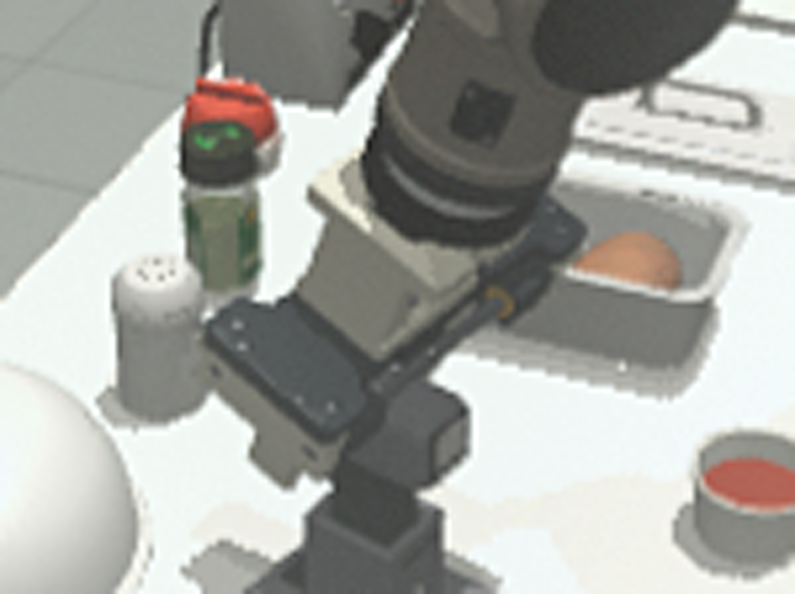

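The fingers straddle the barrel at about (300,470) and (400,440). I'll go down 4 mm more, then close.

```bash

python3 -m creep '-0.001 0 -0.004 0 0 0 100;0 0 0 0 0 0 60;0 0 0 0 0 0 30;0 0 0 0 0 0 0;0 0 0 0 0 0 0;0 0 0 0 0 0 0;0 0 0 0 0 0 0;0 0 0 0 0 0 0'
python3 -m creep '0 0 0 0 0 0 0;0 0 0 0 0 0 0;0 0 0 0 0 0 0;0 0 0 0 0 0 0'
```

```text
time: 12.15
tool_pos: [534.4, 338.0, 173.3]
tcp_rot: [-3.141, -0.349, -0.299]
contact_force: [-0.0, -0.3, -0.1]
grip_width: 49.8
finger_force: 0.0
time: 12.48
tool_pos: [534.3, 338.0, 173.2]
tcp_rot: [-3.141, -0.349, -0.299]
contact_force: [-0.5, -0.1, -0.3]
grip_width: 38.0
finger_force: 30.0
```

```bash

python3 -m creep '0 0 0.004 0 0 0 0;0 0 0.008 0 0 0 0;0 0 0.012 0 0 0 0;0 0 0.016 0 0 0 0;0 0 0.02 0 0 0 0;0 0 0.02 0 0 0 0;0 0 0.02 0 0 0 0;0 0 0.02 0 0 0 0'
python3 -m creep '0 0 0.02 0 0 0 0;0 0 0.01 0 0 0 0;0 0 0 0 0 0 0;0 0 0 0 0 0 0'
python3 - <<'E'
from h import *
from plant import readout
im=viewer.capture('side')[:,:,::-1]; im=im[60:360,130:430]
cv2.imwrite('pics/s5.png',cv2.resize(cv2.convertScaleAbs(im,alpha=1.3),(600,600),interpolation=cv2.INTER_CUBIC))
p=np.array([493,56,28.]);z=np.array([0,0,1.])
o=readout.get_obs();Rt=R.from_euler('xyz',o['tcp_rot'])
# thermometer in tool frame: nominal grasp
th0=R.from_euler('z',-17.1,degrees=True)
Rg=R.from_rotvec(np.radians(-20)*th0.apply([0,1,0]))*th0*R.from_euler('x',np.pi)
rel=Rg.inv()*th0; tb=Rg.inv().apply([550-534.4,333-338,129-173.2])
print(tb,(Rt*rel).as_euler('xyz',degrees=True), Rt.apply(tb)+o['tool_pos'])
for yaw in(-17.1,):
  y=np.radians(yaw)
  F=R.from_euler('zy',[yaw,55],degrees=True)
  s=F.apply([1,0,0]); barrel=p-(125+78)*s; Rf=F*rel.inv()
  print('lens',p-125*s,'butt',barrel+F.apply([-10,0,-115]),'tcp',barrel-Rf.apply(tb),Rf.as_euler('xyz'),'turn',(Rf*Rt.inv()).as_rotvec(),'shift',barrel-Rf.apply(tb)-o['tool_pos'])
print(o['joint_positions'])
E
```

```text
time: 13.15
tool_pos: [534.1, 337.9, 294.7]
tcp_rot: [-3.141, -0.349, -0.299]
contact_force: [0.2, -0.7, -2.7]
grip_width: 37.9
finger_force: 30.0
time: 13.48
tool_pos: [534.1, 337.9, 323.1]
tcp_rot: [-3.141, -0.349, -0.299]
contact_force: [-0.2, -1.3, -2.6]
grip_width: 37.9
finger_force: 30.0
[ 0.27541292  0.191936   47.13689965] [ -0.0729541    0.09955139 -17.11461557] [549.40805331 332.67649421 277.74516114]
lens [424.47245609  92.75504065 125.86747525] butt [282.02658008 118.63058927 128.80488764] tcp [408.96999663 120.69018602 225.06763018] [ 2.85146265  0.56990024 -0.33436968] turn [ 7.72569436e-04  9.57895864e-01 -1.04590424e-04] shift [-124.92931457 -217.02146708  -96.90564524]
[ 0.5450651   0.43330782  1.342616   -0.28379912  1.14598575  2.50333227]
```

View pics/s5.png

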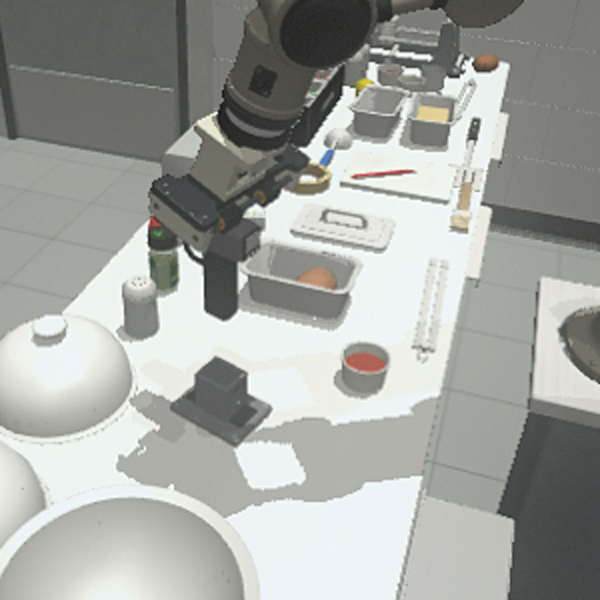

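The thermometer hangs clear of the stand, handle at (220,285). Euler order needs fixing (ZY intrinsic), so I'll recompute.

```bash
python3 - <<'E'
from h import *
from plant import readout
p=np.array([493,56,28.]);o=readout.get_obs();Rt=R.from_euler('xyz',o['tcp_rot'])
th0=R.from_euler('z',-17.1,degrees=True)
Rg=R.from_rotvec(np.radians(-20)*th0.apply([0,1,0]))*th0*R.from_euler('x',np.pi);rel=Rg.inv()*th0; tb=np.array([.3,.2,47.1])
F=R.from_euler('ZY',[-17.1,55],degrees=True);s=F.apply([1,0,0]); b=p-203*s; Rf=F*rel.inv();t=b-Rf.apply(tb)
print('lens',p-125*s,'butt',b+F.apply([-10,0,-115]),'tcp',t,Rf.as_euler('xyz'),'turn',(Rf*Rt.inv()).as_rotvec(),'shift',t-o['tool_pos'])
E
```

```text
lens [424.47245609  77.08182524 130.39400554] butt [286.19098794 119.62275956 136.51809525] tcp [407.35637335  82.55667016 233.04199921] [ 3.14159265  0.61086524 -0.2984513 ] turn [ 2.82985691e-01  9.15453524e-01 -3.76801085e-04] shift [-126.54293785 -255.15498294  -88.93127622]
```

```bash

python3 -m creep '-0.007 -0.014 0 0.012 0.039 0 0;-0.007 -0.014 0 0.018 0.057 0 0;-0.007 -0.014 0 0.018 0.057 0 0;-0.007 -0.014 0 0.018 0.057 0 0;-0.007 -0.014 0 0.018 0.057 0 0;-0.007 -0.014 0 0.018 0.057 0 0;-0.007 -0.014 0 0.018 0.057 0 0;-0.007 -0.014 0 0.018 0.057 0 0'
python3 -m creep '-0.007 -0.014 0 0.018 0.057 0 0;-0.007 -0.014 0 0.018 0.057 0 0;-0.007 -0.014 0 0.018 0.057 0 0;-0.007 -0.014 0 0.018 0.057 0 0;-0.007 -0.014 0 0.018 0.057 0 0;-0.007 -0.014 0 0.018 0.057 0 0;-0.007 -0.014 0 0.018 0.057 0 0;-0.007 -0.014 0 0.018 0.057 0 0'
python3 -m creep '-0.007 -0.014 0 0 0.02 0 0;-0.007 -0.014 0 0 0.001 0 0;0 0 0 0 0 0 0;0 0 0 0 0 0 0'
```

```text
time: 14.2
tool_pos: [477.7, 225.1, 321.8]
tcp_rot: [-3.14, 0.115, -0.299]
contact_force: [-0.1, -0.8, -3.4]
grip_width: 38.1
finger_force: 30.0
time: 14.87
tool_pos: [421.9, 113.1, 322.1]
tcp_rot: [-3.136, 0.593, -0.299]
contact_force: [0.3, 1.0, -2.8]
grip_width: 37.6
finger_force: 30.0
time: 15.2
tool_pos: [408.3, 85.6, 322.4]
tcp_rot: [3.14, 0.61, -0.304]
contact_force: [0.3, 0.7, -2.0]
grip_width: 38.1
finger_force: 30.0
```

Pose reached; now lower 89 mm, then look.

```bash

python3 -m creep '0 0 -0.01 0 0 0 0;-0.001 -0.003 -0.015 0 0 0 0;0 0 -0.02 0 0 0 0;0 0 -0.02 0 0 0 0;0 0 -0.015 0 0 0 0;0 0 -0.009 0 0 0 0;0 0 0 0 0 0 0;0 0 0 0 0 0 0'
python3 - <<'E'
from h import *
crop('side',240,80,170,127,4.7,'pics/s6.png')
from plant import readout
o=readout.get_obs();Rt=R.from_euler('xyz',o['tcp_rot'])
th0=R.from_euler('z',-17.1,degrees=True)
Rg=R.from_rotvec(np.radians(-20)*th0.apply([0,1,0]))*th0*R.from_euler('x',np.pi);rel=Rg.inv()*th0
F=Rt*rel;b=o['tool_pos']+Rt.apply([.3,.2,47.1]);lens=b+F.apply([78,0,0]);print(lens,F.inv().apply([493,56,28]-lens))
K=lambda P:((proj('side',P)-[240,80]+.5)*4.7-.5).round()
print('expected lens, display, butt:',K([lens,b+F.apply([-54,0,0]),b+F.apply([-10,0,-115])]).tolist())
E
```

```text
time: 15.87
tool_pos: [407.4, 83.4, 234.0]
tcp_rot: [3.141, 0.609, -0.301]
contact_force: [-0.0, 0.5, -2.5]
grip_width: 38.0
finger_force: 30.0
[425.03998835  77.61196697 131.94258365] [126.04365535  -0.46956815  -1.57399088]
expected lens, display, butt: [[328.0, 491.0], [464.0, 376.0], [546.0, 567.0]]
```

View pics/s6.png

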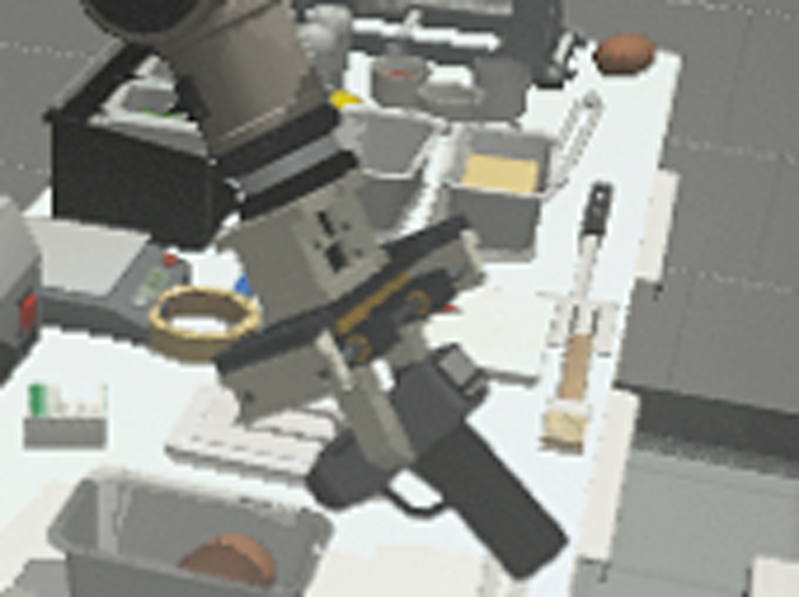

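The lens is at (320,483), the butt at (545,555) and the display at (465,370). All three are within about 5 mm of where I expected them, aimed at the potato and clear of the pan. Handing in.

```bash

python3 -m creep '0 0 0 0 0 0 0;0 0 0 0 0 0 0;0 0 0 0 0 0 0;0 0 0 0 0 0 0' && python3 -c "
from plant import order; print(order.close_job())"
```

```text
time: 16.25
tool_pos: [407.5, 82.9, 234.6]
tcp_rot: [3.141, 0.608, -0.302]
contact_force: [0.5, 0.0, -2.9]
grip_width: 37.8
finger_force: 30.0
the job is handed in; nothing more can be done
None
```

The job is handed in (no verdict was returned): the lid lies flat on the worktop clear of the pan, and the thermometer is held still about 126 mm from the middle of the potato, nose about 55° down, by my own measurements.

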